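# Lay down a bearing ring and feed it under the inspection microscope

## Task

The bearing ring is standing on edge on the black mat: tip it over on the mat with a light push so that it lies on its blue side with the bare aluminium face up. Then lift it, set it down (do not drop it) still aluminium side up and centred on the green disc of the carriage, and slide the carriage fully home under the microscope. Do not bump the microscope, and leave the jar, the parts tray and the pen cup where they are.

Things in the scene. Friction and masses are not known exactly. Their poses are not given: they have to be found in the camera images.
- ring: ring, 130 mm outside, 74 mm bore, 18 mm thick, 0.22-0.45 kg, half the thickness bare aluminium, half blue. It starts standing on a flat tab, 50 mm wide, 3 mm proud of the rim; leant 8 degrees it falls over. Origin: middle of the tab's outer edge, mid-thickness, 68 mm from the ring's centre. +x points out of the aluminium face (level at the start, in any direction), +z from tab to centre.
- ring_center (a point): centre of the ring's bore, mid-thickness (9 mm from either face); axes as ring. It is 71 mm above the table while the ring stands, 12 mm when it lies on the mat.
- mat: black rubber mat fixed to the table, 320 mm (x) by 340 mm (y), 3 mm thick; origin at the centre of its underside. The ring starts standing near its middle.
- mark (a point): centre (small white dot) of the green disc, 160 mm in diameter, on the flat top of the steel carriage plate (170 x 170 mm); 30 mm above the table. +y points along the slide, towards the microscope and home. It moves with the carriage.
- handle (a point): top centre of the carriage's red upright handle, a round post 18 mm in diameter whose upper 53 mm are free, standing on a flat bar 150 mm before the green disc's centre (towards -y of mark); its top is 85 mm above the table; axes as mark.
- carriage (a joint): slide of the carriage, in m: 0 is fully out, 0.18 fully home against its stop, growing along +y of mark; stiff slide, takes 2 to 5 N to move and stays where it is left. It starts at 0 to 0.03.
- stand: white base of the microscope stand, fixed to the table, 200 mm (x) by 470 mm (y) and 20 mm high; it reaches from y = -170 to y = +300 mm of its origin, which lies on the table; the carriage slides along its +y.
- microscope: stereo microscope fixed on the stand, same frame as stand: column at y = 260 mm, 310 mm high; head 100 mm in diameter over y = 100 mm, where the green disc's centre comes to lie when home; its underside is 150 mm above the table; its eyepieces reach to x = -145 mm and 350 mm above the table.
- jar: amber jar, bystander, 60 mm in diameter, 90 mm high; origin at the centre of its underside
- parts_tray: grey open parts tray, bystander, 70 mm (x) by 100 mm (y), 35 mm high; origin at the centre of its underside
- pen_cup: black cup of pens, bystander, 70 mm in diameter, 140 mm high with pens; origin at the centre of its underside
Not all that is in view belongs to the job. Of the things that look like the ring, the middle-sized one is meant.

How it is judged (in metres and radians):
On the way, in this order (a step that is already met when the one before it is completed fails the run):
1. the ring lies on the mat, aluminium face up, released and at rest (angle between ring's own x axis and vertical below 0.1 rad and linear speed of ring below 0.03 m/s and contact force between the fingers and ring below 0.1 N and height (world z) of ring_center below 0.018 m and x of ring_center in the frame of mat between -0.16 and 0.16 m and y of ring_center in the frame of mat between -0.17 and 0.17 m), for 0.2 s.
2. the ring lies on the carriage, aluminium face up, within 15 mm of the green disc's centre, released and at rest (angle between ring's own x axis and vertical below 0.1 rad and linear speed of ring below 0.03 m/s and horizontal distance between ring_center and mark below 0.015 m and z of ring_center in the frame of mark between 0.005 and 0.014 m and contact force between the fingers and ring below 0.1 N), for 0.2 s.
At the end, for the whole second after the job is handed in: the ring lies flat (within 0.1 rad) and still on the carriage, aluminium face up, its centre within 15 mm of the green disc's centre, released; the carriage is home (joint above 0.174 m of 0.18 m) (angle between ring's own x axis and vertical below 0.1 rad and linear speed of ring below 0.03 m/s and horizontal distance between ring_center and mark below 0.015 m and z of ring_center in the frame of mark between 0.005 and 0.014 m and value of joint carriage above 0.174 m); the robot touches nothing.
It fails at once if the standing ring is gripped or pushed hard (over 20 N from the fingers while still more than 1.2 rad from lying) (angle between ring's own x axis and vertical above 1.2 rad and contact force between the fingers and ring above 20 N).
It fails at once if the ring is dropped on the carriage (faster than 0.7 m/s within 90 mm of the disc's centre while not held) (linear speed of ring above 0.7 m/s and contact force between the fingers and ring below 0.1 N and horizontal distance between ring_center and mark below 0.09 m).
It fails at once if the microscope is bumped (over 4 N) (contact force between any of the arm, the fingers, ring and microscope above 4 N).
It fails at once if a bystander (jar, parts tray, pen cup) is moved over 20 mm (distance of any of jar, parts_tray, pen_cup from where it was at the start of the episode above 0.02 m).
It also fails if it takes over 58 s, if anything falls off the work surface, if the arm or the gripper's body presses on something with over 40 N, if the wrist force passes 120 N, or if a joint passes its speed limit or range.

## Robot

A 6-joint arm with a two-finger parallel gripper is mounted at the origin on the work surface. World frame = base frame: x ahead of the robot, y to its left, z up, the work surface at z = 0. Lengths are in mm, angles in rad, forces in N, time in s.
With the tool pointing down it reaches from about 350 to 775 mm from the base axis. Payload 7.3 kg.
Tool frame: the origin (TCP) lies on the centre line of the jaws, within the pads' length; the fingertips stand 22 mm ahead of it and the grasp point (between the pads) lies 3 mm ahead of it; z points along the fingers, y is the direction in which the jaws open and shut (so a half turn about z gives the same grasp; the last joint's range is limited). The gripper opens to 92 mm and grips with 3 to 60 N. Pads are 19 mm wide; open, the fingers measure 130 mm over their backs; the gripper's body (75 mm by 190 mm) begins 47 mm behind the grasp point.
Start: joints at [0.965, 0.342, 1.524, -0, 1.275, -0.146], TCP at [232.967, 470.499, 248.741] pointing down, gripper open.
Joint ranges: [-2.53, 2.53], [-0.77, 2.02], [0.04, 2.7], [-1, 4.14], [0.28, 2.66], [-3.11, 3.11]. Speed limits (rad/s): [2.57, 2.57, 3.14, 3.14, 3.14, 3.14].

## Interface

Orientations are given as [roll, pitch, yaw] about the fixed x, y, z axes, in that order (R = Rz(yaw) Ry(pitch) Rx(roll)).
In Python, from plant import get_obs, capture, close_job gives the robot as it stands.
- The arm moves only by the tool carry_out, never from a script. Its arguments are lists of equal length, an entry for each row: "xyz": the shift along the tool's x, y, z scaled (see below), a list of three; "dr": the turn, a rotation vector about the tool's x, y, z scaled (see below), a list of three. A call has 1 to 8 rows; each row shifts and turns the commanded pose from where the row before left it, along the tool's axes as they then stand; what a row does not reach is not made up. The controller multiplies each number of a shift by 0.06 m and each number of a turn by 8 degrees. A row lasts 1/8 s, in which the tool goes at most 62.5 mm and 10.7 degrees, less where a joint would pass 70% of its speed; a pose out of reach is approached as far as the arm can. A call with a number of a shift or a turn outside -1 to 1 is refused whole. A call with a gripper value outside its range is refused whole. "gripper" is the gripper's target within -1 to 1 (fully open at 1, half-way at 0, shut at -1), set as the call begins (left out, the last holds). The fingers move at their own pace and stop on an object; the grip force is fixed at half the most. Time passes only in rows, so rows that do not move let the fingers close. It gives the time, the measured TCP pose, the force and the opening at its end, in the units of the state.
- get_obs(): the state, without advancing time (a new reading comes with each control period).
- capture(name): name is "scene" or "side" or "wrist"; returns a dict with "image" (400x640x3 uint8, blue, green, red), "fx", "fy", "cx", "cy" (pixels), "pose" (4x4, takes a point from camera to world coordinates). Camera axes: x right, y up, looking along -z (the intrinsics and any distortion apply to the point x, -y, -z); pixel columns grow to the right and rows downward; lengths in mm; the calibration is good to about 2 mm. The wrist camera is an equidistant fisheye: a pixel r from the principal point sees the ray r / f radians off the axis. A picture is of the moment at which its call begins. There is no depth.
- close_job(): hands the job in, once; it reports no verdict.
The state is a dict: "time": time; "joint_positions": joint angles; "dq": joint speeds; "tau": joint torques, N m; "tool_pos": TCP position; "tcp_rot": TCP orientation; "contact_force": force on the tool from outside, world axes, zero at the start; "moment": the same for the moment, N m; "grip_width": finger opening in mm.
Only numpy, scipy, OpenCV 4.12 (cv2) and the standard library are available. Lean on these libraries where they do the work, as an engineer would, in place of code of your own. Each camera call takes 0.05 s, during which the arm holds its last target.

## Working session

There is one attempt and no reset: what is moved stays moved. The work goes in short steps, Python scripts to look and compute and a tool call to move; the robot and the scene stay as the last step left them, time stands still between calls to the robot, and variables do not carry over. Pictures are saved under pics/ and viewed, and the job is handed in when it is done.

Besides the shell and the picture viewer there is one more tool, called after "Call:" in YAML: its name, and indented under it one key for each argument. carry_out: Moves the arm, as the interface text tells. Shifts and turns lie within -1 to 1; 1 stands for 0.06 m of shift or 8 degrees of turn. Its arguments: {"type":"object","properties":{"xyz":{"type":"array"},"dr":{"type":"array"},"gripper":{"type":"number"}},"required":["xyz","dr"]}

```bash
ls; mkdir -p pics
cat > h.py <<'E'
import sys; sys.path.insert(0,'.')
import numpy as np, cv2
from plant import get_obs, capture, close_job
def snap(n,f):
    c=capture(n); cv2.imwrite('pics/'+f+'.png',c['image']); np.savez('pics/'+f+'.npz',**c); return c
def ld(f):
    return dict(np.load('pics/'+f+'.npz'))
def ray(c,u,v,fish=False):
    x=(u-c['cx'])/c['fx']; y=(v-c['cy'])/c['fy']
    if fish:
        r=np.hypot(x,y); s=np.sin(r)/r if r>1e-9 else 1; d=np.array([x*s,y*s,np.cos(r)])
    else: d=np.array([x,y,1.])
    d=np.array([d[0],-d[1],-d[2]]); P=c['pose']
    d=P[:3,:3]@d; return P[:3,3],d/np.linalg.norm(d)
def onz(c,u,v,z,fish=False):
    o,d=ray(c,u,v,fish); return o+d*(z-o[2])/d[2]
def proj(c,p,fish=False):
    P=c['pose']; q=P[:3,:3].T@(np.asarray(p,float)-P[:3,3]); q=np.array([q[0],-q[1],-q[2]])
    if fish:
        rr=np.hypot(q[0],q[1]); t=np.arctan2(rr,q[2]); k=t/rr if rr>1e-9 else 1
        return c['cx']+c['fx']*q[0]*k, c['cy']+c['fy']*q[1]*k
    return c['cx']+c['fx']*q[0]/q[2], c['cy']+c['fy']*q[1]/q[2]
E
python3 - <<'E'
from h import *
for n in ['scene','side','wrist']:
    c=snap(n,n+'0'); print(n,c['fx'],c['cx'],c['cy'],c['pose'].round(3).tolist(),[k for k in c])
print(get_obs())
E
```

```text
pics
scene 408.10295510850034 319.6852770466126 201.01006922034108 [[-0.079, -0.696, 0.713, 1156.468], [0.997, -0.067, 0.045, 207.523], [0.017, 0.714, 0.699, 739.38], [0.0, 0.0, 0.0, 1.0]] ['image', 'fx', 'fy', 'cx', 'cy', 'pose']
side 466.2169361684992 324.8559372702415 201.88091373670613 [[0.86, 0.357, -0.364, 52.525], [-0.51, 0.607, -0.61, -566.452], [0.004, 0.71, 0.704, 939.37], [0.0, 0.0, 0.0, 1.0]] ['image', 'fx', 'fy', 'cx', 'cy', 'pose']
wrist 309.70691628693146 317.7268720310804 197.22221257448388 [[0.443, -0.863, -0.241, 167.365], [0.896, 0.427, 0.121, 502.315], [-0.002, -0.269, 0.963, 383.121], [0.0, 0.0, 0.0, 1.0]] ['image', 'fx', 'fy', 'cx', 'cy', 'pose']
{'time': 0.15, 'joint_positions': array([ 9.65002339e-01,  3.42609417e-01,  1.52473541e+00,  2.24085418e-05,
        1.27538448e+00, -1.46012413e-01]), 'dq': array([ 0.00198487, -0.00179825, -0.00146456, -0.00179401, -0.00019208,
        0.00036071]), 'tau': array([ 1.47355342e-03, -4.31469619e+01, -2.44355249e+01,  7.18302769e-02,
        5.37308352e-02, -3.58269779e-05]), 'tool_pos': array([232.8086319 , 470.28399846, 248.20203421]), 'tcp_rot': array([-3.14047120e+00, -1.86580016e-04,  2.68180444e+00]), 'contact_force': array([ 0.99895231, -0.33842511,  0.23315917]), 'moment': array([ 0.03499249, -0.02003561, -0.0108548 ]), 'grip_width': 91.92000642720585}
```

View pics/scene0.png

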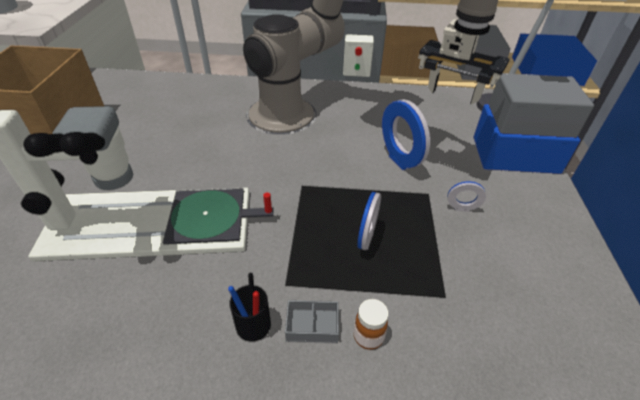

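View pics/side0.png

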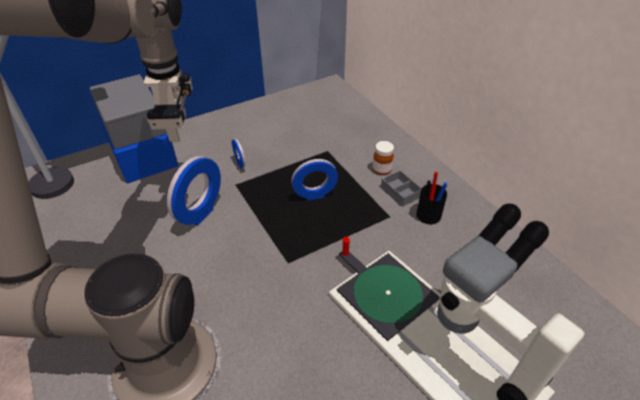

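View pics/wrist0.png

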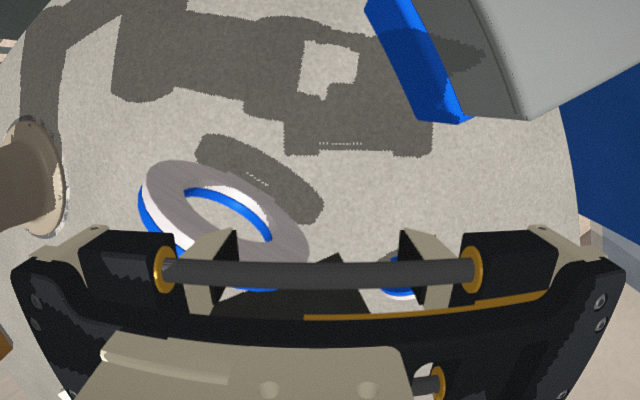

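The three look-alike rings are the large one at scene (405,133), the small one at (466,195) and the middle one at (370,222). The middle one stands on the black mat, so it is the one meant. Next is a close crop of it and the measurements.

Run:
```python
from h import *
s=ld('scene0'); d=ld('side0')
a=cv2.resize(s['image'][175:265,310:450],None,fx=4,fy=4,interpolation=cv2.INTER_CUBIC)
b=cv2.resize(d['image'][140:215,260:360],None,fx=4,fy=4,interpolation=cv2.INTER_CUBIC)
H=max(a.shape[0],b.shape[0]);o=np.zeros((H*1,a.shape[1]+b.shape[1],3),np.uint8)
o[:a.shape[0],:a.shape[1]]=a;o[:b.shape[0],a.shape[1]:]=b
o=cv2.resize(o,None,fx=.8,fy=.8);print(o.shape)
cv2.imwrite('pics/crop0.png',o)
def blobs(c,m,mn=60):
    n,l,st,ce=cv2.connectedComponentsWithStats(m.astype(np.uint8))
    return [(st[i].tolist(),ce[i].round(1).tolist()) for i in range(1,n) if st[i][4]>mn]
for nm,c in(('scene',s),('side',d)):
    h=cv2.cvtColor(c['image'],cv2.COLOR_BGR2HSV)
    H_,S,V=h[...,0],h[...,1],h[...,2]
    g=(H_>65)&(H_<95)&(S>100); print(nm,'green',blobs(c,g,500))
    for st,ce in blobs(c,g,500): print(onz(c,*ce,30).round(1))
    r=((H_<6)|(H_>174))&(S>150)&(V>80); print('red',blobs(c,r,15))
    bl=(H_>100)&(H_<130)&(S>120); print('blue',blobs(c,bl,30))
    k=(V<40)&(S<120); print('black',blobs(c,k,2000))
    n,l,stt,_=cv2.connectedComponentsWithStats(k.astype(np.uint8))
    for i in range(1,n):
        if stt[i][4]>5000:
            cn=max(cv2.findContours((l==i).astype(np.uint8),0,2)[0],key=cv2.contourArea)
            ap=cv2.approxPolyDP(cv2.convexHull(cn),8,True)[:,0]
            print(ap.tolist(),[onz(c,*p,3).round(0).tolist() for p in ap])
```

```text
(288, 768, 3)
scene green [([172, 191, 67, 47, 2221], [204.8, 214.0])]
[ 503.8 -107.6   30. ]
red [([356, 47, 6, 8, 36], [358.1, 50.6]), ([264, 193, 8, 20, 116], [267.2, 202.5]), ([253, 291, 6, 24, 124], [255.2, 301.9])]
blue [([513, 34, 15, 26, 130], [519.4, 44.7]), ([519, 35, 78, 50, 2600], [558.2, 57.6]), ([572, 63, 68, 240, 8256], [616.7, 180.9]), ([382, 101, 44, 69, 1666], [403.6, 134.3]), ([474, 104, 107, 69, 3857], [520.8, 148.2]), ([357, 191, 19, 58, 263], [364.0, 218.5]), ([229, 286, 20, 31, 241], [238.0, 302.4])]
black [([287, 187, 158, 110, 13249], [364.9, 243.8])]
[[303, 187], [427, 195], [444, 296], [287, 284]] [[356.0, 112.0, 3.0], [356.0, 441.0, 3.0], [664.0, 443.0, 3.0], [664.0, 111.0, 3.0]]
side green [([354, 265, 69, 58, 3035], [387.8, 293.6])]
[ 494.9 -111.8   30. ]
red [([430, 172, 8, 28, 95], [433.4, 186.1]), ([342, 236, 8, 20, 120], [345.5, 245.6])]
blue [([171, 0, 94, 118, 8464], [218.9, 52.8]), ([0, 36, 178, 147, 13192], [77.3, 97.3]), ([232, 140, 11, 29, 139], [237.2, 153.6]), ([171, 158, 49, 67, 1818], [195.3, 191.5]), ([292, 162, 47, 39, 1051], [314.9, 180.6]), ([435, 183, 12, 19, 111], [440.6, 193.0])]
black [([237, 152, 152, 110, 7455], [308.9, 210.5])]
[[327, 152], [388, 216], [288, 261], [237, 185]] [[659.0, 436.0, 3.0], [660.0, 108.0, 3.0], [348.0, 109.0, 3.0], [349.0, 437.0, 3.0]]
```

View pics/crop0.png

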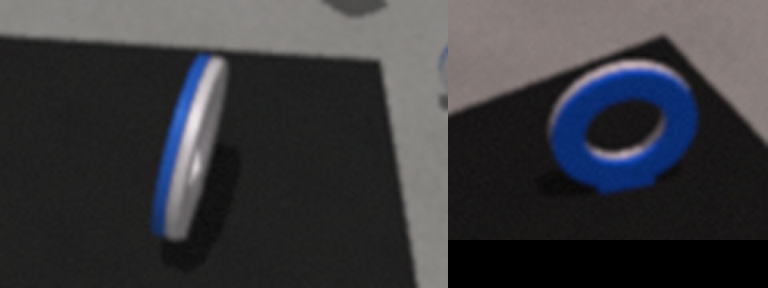

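Run:
```python
from h import *
s=ld('scene0'); d=ld('side0')
for x,y in((600,193),(655,184)):
    print('tab side',onz(d,(x-448)/3.2+260,y/3.2+140,3).round(1))
# green ellipse + white dot
for c,bx in((s,(190,200,222,226)),(d,(378,282,400,304))):
    h=cv2.cvtColor(c['image'],cv2.COLOR_BGR2HSV)
    g=((h[...,0]>65)&(h[...,0]<95)&(h[...,1]>100)).astype(np.uint8)
    cn=max(cv2.findContours(g,0,1)[0],key=cv2.contourArea)
    P=np.array([onz(c,*p,30)[:2] for p in cn[:,0]],np.float32)
    e=cv2.minEnclosingCircle(P);print('disc',e)
    x0,y0,x1,y1=bx; gr=c['image'][y0:y1,x0:x1,2].astype(float); w=np.clip(gr-gr.min()-60,0,None)
    v,u=np.mgrid[y0:y1,x0:x1]; u=(u*w).sum()/w.sum();v=(v*w).sum()/w.sum(); print('dot',u,v,onz(c,u,v,30).round(1))
# handle top
print('handle scene',onz(s,267.5,194,85).round(1),'side',onz(d,345.7,237.5,85).round(1))
# ring blue ellipse in side
h=cv2.cvtColor(d['image'],cv2.COLOR_BGR2HSV)
m=((h[...,0]>100)&(h[...,0]<130)&(h[...,1]>120)).astype(np.uint8)
m2=np.zeros_like(m);m2[155:210,285:345]=m[155:210,285:345]
cn=sorted(cv2.findContours(m2,cv2.RETR_CCOMP,1)[0],key=cv2.contourArea)
for k in cn[-2:]:
    e=cv2.fitEllipse(k);print(e,onz(d,*e[0],71).round(1))
# ring in scene: top & bottom silhouettes
v=cv2.cvtColor(s['image'],cv2.COLOR_BGR2HSV)[...,2]; mm=np.zeros_like(v);mm[188:258,345:395]=(v[188:258,345:395]>60)
mm=mm.copy(); n,l,st,ce=cv2.connectedComponentsWithStats(mm); print(st.tolist(),ce.tolist())
for y in range(186,256,4): print(y,np.where(mm[y])[0][[0,-1]] if mm[y].any() else None)
```

```text
tab side [497.5 275.4   3. ]
tab side [545.8 260.4   3. ]
disc ((498.9777526855469, -108.07814025878906), 77.93582916259766)
dot 204.93057110862262 212.57894736842104 [ 499.1 -108.6   30. ]
disc ((497.26953125, -108.29429626464844), 79.28081512451172)
dot 387.79102564102567 291.9423076923077 [ 497.6 -108.1   30. ]
handle scene [477.6  43.2  85. ] side [475.7  42.9  85. ]
((314.97589111328125, 180.37461853027344), (17.65862274169922, 26.46796226501465), 66.67057800292969) [521.5 272.6  71. ]
((314.9020080566406, 180.56793212890625), (35.80387878417969, 47.2459716796875), 66.50872802734375) [520.9 272.   71. ]
[[0, 0, 640, 400, 255052], [345, 188, 50, 62, 948]] [[319.31459075012157, 199.43911829744522], [369.38291139240505, 215.87974683544303]]
186 None
190 [369 394]
194 [370 380]
198 [368 380]
202 [366 380]
206 [365 379]
210 [364 378]
214 [363 377]
218 [362 376]
222 [361 375]
226 [360 374]
230 [359 373]
234 [358 372]
238 [358 371]
242 [357 369]
246 [357 368]
250 None
254 None
```

Run:
```python
from h import *
s=ld('scene0'); d=ld('side0')
print('big bottom scene',onz(s,412,168,0).round(),'side',onz(d,190,224,0).round())
def tri(a,b):
    o1,d1=ray(s,*a);o2,d2=ray(d,*b)
    A=np.stack([d1,-d2],1);t=np.linalg.lstsq(A,o2-o1,rcond=None)[0];p=o1+d1*t[0];q=o2+d2*t[1];return ((p+q)/2).round(1),np.linalg.norm(p-q).round(1)
print('big top',tri((400,100),(202,157)))
print('big ctr',tri((403.6,134.3),(195.3,191.5)))
print('small',tri((466,195),(237,153)))
print('ring blue top',tri((372,192),(317,160)), 'scene top at z139',onz(s,376,189.5,139).round(1))
print('jar',tri((373,310),(384,148)),'tray',onz(s,313,322,0).round(),'cup',onz(s,250,330,0).round())
t=np.array([540,328,135]);x=np.array([.297,.955,0])
o=get_obs();print(o['time'],o['tool_pos'])
```

```text
big bottom scene [244. 411.   0.] side [178. 360.   0.]
big top (array([247.8, 344. , 216.5]), np.float64(1.4))
big ctr (array([215.9, 373.8,  93. ]), np.float64(1.1))
small (array([392.3, 524.6,  45.7]), np.float64(0.5))
ring blue top (array([523.2, 272.9, 149.1]), np.float64(13.5)) scene top at z139 [496.7 288.3 139. ]
jar (array([760.8, 282.6,  83.8]), np.float64(3.4)) tray [746. 174.   0.] cup [774.  53.   0.]
0.15 [232.8086319  470.28399846 248.20203421]
```

Call:
carry_out:
  xyz:
    - [0,0,0]
    - [0,0,0]
    - [0,0,0]
  dr:
    - [0,0,1]
    - [0,0,1]
    - [0,0,1]
  gripper: -1

```text
time: 0.52
tool_pos: [232.9, 470.4, 248.4]
tcp_rot: [-3.141, 0.0, 2.258]
contact_force: [-0.7, -0.6, -0.0]
grip_width: 66.8
```

Call:
carry_out:
  xyz:
    - [0,0,0]
    - [0,0,0]
    - [0,0,0]
    - [0,0,0]
    - [0,0,0]
    - [0,0,0]
    - [0,0,0]
  dr:
    - [0,0,1]
    - [0,0,1]
    - [0,0,1]
    - [0,0,1]
    - [0,0,1]
    - [0,0,1]
    - [0,0,1]

```text
time: 1.4
tool_pos: [232.9, 470.4, 248.4]
tcp_rot: [-3.141, 0.001, 1.281]
contact_force: [-0.8, -0.3, 0.6]
grip_width: 0.9
```

```bash
cat >> h.py <<'E'
from scipy.spatial.transform import Rotation as Ro
def delta(t):
    o=get_obs(); R=Ro.from_euler('xyz',o['tcp_rot']).as_matrix(); 
    print('tcp',o['tool_pos'].round(1),'rot',o['tcp_rot'].round(3),'t',round(o['time'],2),'F',o['contact_force'].round(1),'w',round(o['grip_width'],1))
    d=R.T@(np.asarray(t,float)-o['tool_pos']); print('tool delta mm',d.round(1),'units',(d/60).round(3)); return d
E
python3 - <<'E'
from h import *
s=ld('scene0');print(onz(s,369,218.5,71).round(1))
c=np.array([524,276,71]);n=np.array([.297,.955,0]);t=np.array([.955,-.297,0])
d=ld('side0')
for k in np.arange(0,360,45):
    a=np.radians(k);p=c+65*(np.cos(a)*t+np.sin(a)*np.array([0,0,1]))
    print(k,np.round(proj(s,p-9*n),1),np.round(proj(s,p+9*n),1),np.round(proj(d,p-9*n),1))
delta([541,332,200]);delta([541,332,137])
E
```

```text
[520.2 279.9  71. ]
0 [354.4 238.9] [362.4 241.4] [338.6 177.9]
45 [358.9 218.2] [367.1 220.7] [332.2 166.3]
90 [366.2 197.7] [374.4 199.9] [315.6 163.4]
135 [371.5 190.7] [379.2 192.8] [299.  171.4]
180 [371.7 199.9] [379.1 202. ] [292.8 185.1]
225 [367.4 218.7] [374.6 220.8] [300.1 196.1]
270 [360.9 237.3] [368.2 239.6] [316.1 198.3]
315 [355.5 246.2] [363.1 248.6] [331.8 190.9]
tcp [232.9 470.4 248.4] rot [-3.141e+00  1.000e-03  1.281e+00] t 1.4 F [-0.8 -0.3  0.6] w 0.9
tool delta mm [-44.5 334.8  48.4] units [-0.742  5.58   0.807]
tcp [232.9 470.4 248.4] rot [-3.141e+00  1.000e-03  1.281e+00] t 1.4 F [-0.8 -0.3  0.6] w 0.9
tool delta mm [-44.5 334.8 111.4] units [-0.741  5.581  1.857]
```

Call:
carry_out:
  xyz:
    - [0,0.93,0]
    - [0,0.93,0]
    - [-0.1,0.93,0]
    - [-0.2,0.93,0.1]
    - [-0.2,0.93,0.35]
    - [-0.24,0.93,0.35]
    - [0,0,0]
  dr:
    - [0,0,0]
    - [0,0,0]
    - [0,0,0]
    - [0,0,0]
    - [0,0,0]
    - [0,0,0]
    - [0,0,0]

```text
time: 2.28
tool_pos: [543.9, 330.3, 197.5]
tcp_rot: [-3.139, 0.004, 1.28]
contact_force: [-0.7, 0.3, -0.7]
grip_width: 0.3
```

Run:
```python
from h import *
delta([541,332,137])
c=snap('wrist','w1');d=snap('side','d1')
o=np.hstack([cv2.resize(c['image'],(400,250)),cv2.resize(d['image'],(400,250))]);cv2.imwrite('pics/m1.png',o)
```

```text
tcp [543.9 330.3 197.5] rot [-3.139  0.004  1.28 ] t 2.27 F [-0.7  0.3 -0.7] w 0.3
tool delta mm [ 1.  -3.1 60.6] units [ 0.017 -0.051  1.009]
```

View pics/m1.png

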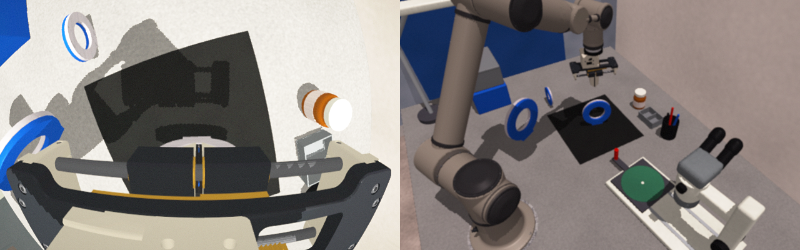

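Call:
carry_out:
  xyz:
    - [0,0,0.5]
    - [0,-0.04,0.5]
    - [-0.2,0,0]
    - [-0.1,0,0]
    - [0,0,0]
  dr:
    - [0,0,0]
    - [0,0,0]
    - [0,0,0]
    - [0,0,0]
    - [0,0,0]

```text
time: 3.0
tool_pos: [534.9, 317.1, 142.8]
tcp_rot: [3.139, -0.002, 1.285]
contact_force: [-0.1, 0.5, -0.2]
grip_width: 0.1
```

Call:
carry_out:
  xyz:
    - [-0.06,0,0]
    - [-0.06,0,0]
    - [-0.06,0,0]
    - [-0.06,0,0]
    - [0,0,0]
  dr:
    - [0,0,0]
    - [0,0,0]
    - [0,0,0]
    - [0,0,0]
    - [0,0,0]

```text
time: 3.62
tool_pos: [530.3, 303.0, 140.7]
tcp_rot: [-3.141, 0.0, 1.285]
contact_force: [-0.9, -0.0, -1.0]
grip_width: 0.8
```

Call:
carry_out:
  xyz:
    - [-0.06,0,0.02]
    - [-0.06,0,0.02]
    - [-0.06,0,0.02]
    - [0,0,0]
  dr:
    - [0,0,0]
    - [0,0,0]
    - [0,0,0]
    - [0,0,0]

```text
time: 4.12
tool_pos: [527.2, 292.6, 137.0]
tcp_rot: [-3.141, 0.0, 1.285]
contact_force: [0.8, 0.1, -0.3]
grip_width: 0.4
```

Run:
```python
from h import *
delta([524,276,137])
c=snap('scene','s2')
cv2.imwrite('pics/m2.png',cv2.resize(c['image'][130:270,280:460],None,fx=4,fy=4))
```

```text
tcp [527.2 292.6 137. ] rot [-3.141  0.     1.285] t 4.12 F [ 0.8  0.1 -0.3] w 0.4
tool delta mm [-16.8   1.6  -0. ] units [-0.28   0.027 -0.   ]
```

View pics/m2.png

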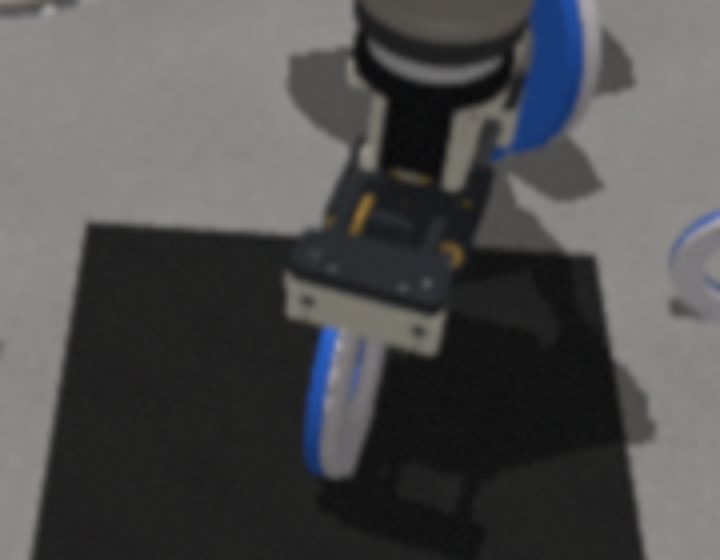

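The ring is still upright with the fingers at its aluminium face, so I keep pushing slowly.

Call:
carry_out:
  xyz:
    - [-0.06,0,0]
    - [-0.06,0,0]
    - [-0.06,0,0]
    - [-0.06,0,0]
    - [-0.06,0,0]
  dr:
    - [0,0,0]
    - [0,0,0]
    - [0,0,0]
    - [0,0,0]
    - [0,0,0]

```text
time: 4.8
tool_pos: [522.1, 275.3, 137.1]
tcp_rot: [3.142, -0.0, 1.285]
contact_force: [-0.6, 0.5, -0.8]
grip_width: 0.3
```

Run:
```python
from h import *
delta([524,276,137])
c=snap('side','d3')
cv2.imwrite('pics/m3.png',cv2.resize(c['image'][100:260,230:410],None,fx=3,fy=3))
```

```text
tcp [522.1 275.3 137.1] rot [ 3.142 -0.     1.285] t 4.8 F [-0.6  0.5 -0.8] w 0.3
tool delta mm [1.1 1.6 0.1] units [0.019 0.027 0.002]
```

View pics/m3.png

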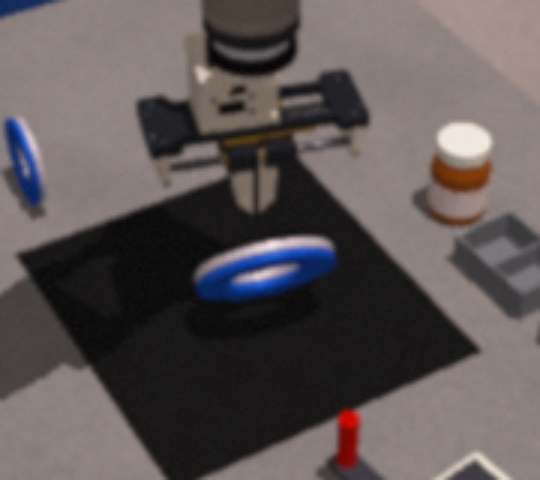

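The ring is falling onto its blue side. I lift the fingers clear, open them and turn the tool towards the grasp yaw.

Call:
carry_out:
  xyz:
    - [0,0,-0.5]
    - [0,0,-0.9]
    - [0,0,-0.9]
    - [0.0,0,-0.5]
    - [0,0,0]
  dr:
    - [0,0,0]
    - [0,0,-1]
    - [0,0,-1]
    - [0,0,-1]
    - [0,0,0]
  gripper: 0.6

```text
time: 5.48
tool_pos: [523.0, 275.9, 307.9]
tcp_rot: [3.136, -0.001, 1.704]
contact_force: [0.4, 0.8, -0.2]
grip_width: 45.5
```

Run:
```python
from h import *
delta([524,276,137])
c=snap('side','d4');s=snap('scene','s4')
cv2.imwrite('pics/m4.png',np.hstack([cv2.resize(c['image'][120:270,220:400],(396,330)),cv2.resize(s['image'][170:320,270:450],(396,330))]))
```

```text
tcp [523.  275.9 307.9] rot [ 3.136e+00 -1.000e-03  1.704e+00] t 5.47 F [ 0.4  0.8 -0.2] w 45.5
tool delta mm [ -0.3   0.  170.9] units [-0.005  0.     2.848]
```

View pics/m4.png

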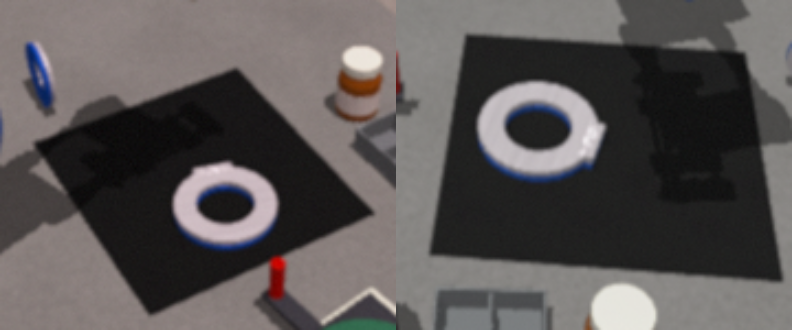

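The ring lies aluminium up; I measure its centre from both views.

```bash
cat >> h.py <<'E'
def ringc(c,z,box):
    x0,y0,x1,y1=box; h=cv2.cvtColor(c['image'],cv2.COLOR_BGR2HSV)
    m=((h[...,1]<90)&(h[...,2]>130)).astype(np.uint8); q=np.zeros_like(m);q[y0:y1,x0:x1]=m[y0:y1,x0:x1]
    cs,hi=cv2.findContours(q,cv2.RETR_CCOMP,1); k=max(range(len(cs)),key=lambda i:cv2.contourArea(cs[i]) if hi[0][i][3]<0 else -1)
    out=[]
    for cc in [cs[k]]+sorted([cs[i] for i in range(len(cs)) if hi[0][i][3]==k],key=cv2.contourArea)[-1:]:
        P=np.array([onz(c,*p,z)[:2] for p in cc[:,0]])
        for _ in range(6):
            A=np.c_[2*P,np.ones(len(P))];x=np.linalg.lstsq(A,(P**2).sum(1),rcond=None)[0]
            r=np.sqrt(x[2]+x[0]**2+x[1]**2);e=np.hypot(*(P-x[:2]).T)-r; P=P[abs(e)<max(2.5,np.percentile(abs(e),90))]
        out.append((x[:2].round(1),r.round(1),len(P)))
    return out
E
python3 - <<'E'
from h import *
s=ld('scene0')
print(ringc(ld('d4'),21,(290,185,350,240)));print(ringc(ld('s4'),21,(300,200,370,255)))
delta([480,215,307])
E
```

```text
[(array([501.4, 199.3]), np.float64(63.9), 92), (array([501.6, 199.2]), np.float64(37.1), 66)]
[(array([507.3, 202.8]), np.float64(64.7), 118), (array([507.6, 202. ]), np.float64(37.0), 77)]
tcp [521.9 275.4 304.2] rot [-3.14   0.     1.702] t 5.58 F [ 0.1 -0.7 -0.9] w 54.1
tool delta mm [-54.4 -49.4  -2.7] units [-0.907 -0.824 -0.046]
```

Call:
carry_out:
  xyz:
    - [-0.6,-0.65,0.5]
    - [-0.6,-0.65,0.6]
    - [0,0,0.8]
    - [0,0,0.6]
    - [0,0,0]
  dr:
    - [0,0,0]
    - [0,0,0]
    - [0,0,0]
    - [0,0,0]
    - [0,0,0]
  gripper: 0.35

```text
time: 6.2
tool_pos: [452.8, 194.1, 152.7]
tcp_rot: [-3.133, 0.001, 1.703]
contact_force: [-0.1, -0.0, 0.7]
grip_width: 61.9
```

Run:
```python
from h import *
delta([454,194,22])
c=snap('wrist','w5')
for k in range(0,360,30):
    a=np.radians(k);cv2.circle(c['image'],tuple(int(round(v)) for v in proj(c,[504.5+65*np.cos(a),200.7+65*np.sin(a),21],True)),2,(0,0,255),-1)
cv2.imwrite('pics/w5v.png',c['image'])
```

```text
tcp [452.8 194.1 152.7] rot [-3.133e+00  1.000e-03  1.703e+00] t 6.2 F [-0.1 -0.   0.7] w 61.9
tool delta mm [ -0.2   2.3 130.7] units [-0.003  0.039  2.178]
```

View pics/w5v.png

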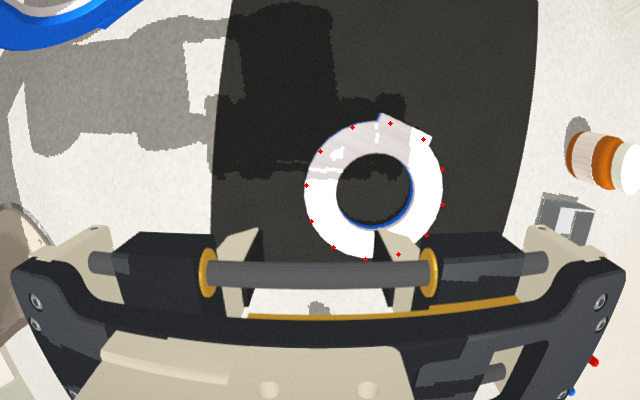

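The wrist view agrees with the ring centre at (504.5, 200.7). The right finger is over the bore and the left one is outside the rim. I go down and grip.

Call:
carry_out:
  xyz:
    - [0,0,0.7]
    - [0,0.02,0.7]
    - [0,0.02,0.4]
    - [0,0,0.15]
    - [0,0,0.1]
    - [0,0,0]
  dr:
    - [0,0,0]
    - [0,0,0]
    - [0,0,0]
    - [0,0,0]
    - [0,0,0]
    - [0,0,0]

```text
time: 7.0
tool_pos: [458.3, 195.4, 33.8]
tcp_rot: [3.14, -0.0, 1.704]
contact_force: [-0.1, -0.3, 0.8]
grip_width: 62.2
```

Run:
```python
from h import *
delta([454,194,27])
```

```text
tcp [458.3 195.4  33.8] rot [ 3.14  -0.     1.704] t 7.0 F [-0.1 -0.3  0.8] w 62.2
tool delta mm [-0.8 -4.4  6.8] units [-0.014 -0.074  0.113]
```

Call:
carry_out:
  xyz:
    - [0,-0.07,0.11]
    - [0,0,0]
  dr:
    - [0,0,0]
    - [0,0,0]

```text
time: 7.25
tool_pos: [453.0, 194.6, 26.4]
tcp_rot: [-3.141, 0.0, 1.705]
contact_force: [0.0, -0.6, 0.3]
grip_width: 61.8
```

Call:
carry_out:
  xyz:
    - [0,0,0]
    - [0,0,0]
    - [0,0,0]
    - [0,0,0]
    - [0,0,0]
    - [0,0,0]
  dr:
    - [0,0,0]
    - [0,0,0]
    - [0,0,0]
    - [0,0,0]
    - [0,0,0]
    - [0,0,0]
  gripper: -1

```text
time: 8.0
tool_pos: [453.6, 194.8, 26.5]
tcp_rot: [3.142, -0.0, 1.705]
contact_force: [-0.1, 1.2, 0.9]
grip_width: 27.7
```

Run:
```python
from h import *
delta([454,194,27])
c=snap('wrist','w6')
print(ringc(snap('side','d6'),21,(290,185,350,240)))
```

```text
tcp [453.6 194.8  26.5] rot [ 3.142 -0.     1.705] t 8.0 F [-0.1  1.2  0.9] w 27.7
tool delta mm [-0.8  0.3 -0.5] units [-0.014  0.006 -0.008]
[(array([502.1, 195.9]), np.float64(61.9), 57)]
```

View pics/w6.png

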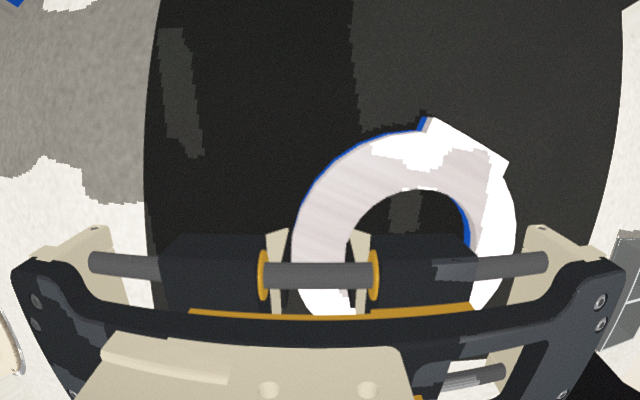

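Call:
carry_out:
  xyz:
    - [0,0,-0.15]
    - [0,0,-0.4]
    - [0,0,-0.7]
    - [0,0,-0.7]
    - [0,0,-0.1]
    - [0,0,0]
  dr:
    - [0,0,0]
    - [0,0,0]
    - [0,0,0]
    - [0,0,0]
    - [0,0,0]
    - [0,0,0]

```text
time: 8.85
tool_pos: [453.0, 194.5, 148.8]
tcp_rot: [-3.141, 0.0, 1.704]
contact_force: [-0.9, 0.8, -4.8]
grip_width: 28.1
```

Run:
```python
from h import *
delta([447.4,-114.3,150])
d=snap('side','d7');c=snap('wrist','w7')
cv2.imwrite('pics/m7.png',np.hstack([cv2.resize(c['image'],(400,250)),cv2.resize(d['image'][80:280,220:540],(400,250))]))
```

```text
tcp [453.  194.5 148.8] rot [-3.141  0.     1.704] t 8.85 F [-0.9  0.8 -4.8] w 28.1
tool delta mm [-305.3  -46.6   -1.1] units [-5.088 -0.777 -0.018]
```

View pics/m7.png

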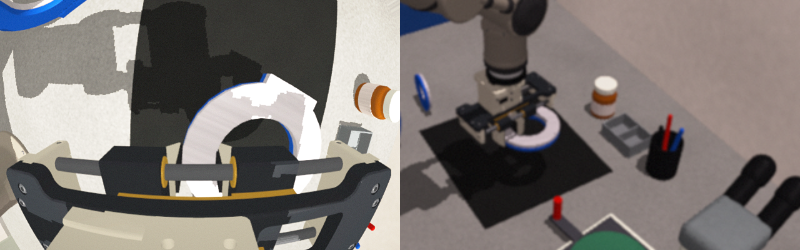

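Call:
carry_out:
  xyz:
    - [-0.3,-0.06,0]
    - [-0.7,-0.11,0]
    - [-0.8,-0.12,0]
    - [-0.8,-0.12,0]
    - [-0.8,-0.12,0]
    - [-0.8,-0.12,0]
    - [-0.6,-0.09,0]
    - [-0.28,-0.04,0]
  dr:
    - [0,0,0]
    - [0,0,0]
    - [0,0,0]
    - [0,0,0]
    - [0,0,0]
    - [0,0,0]
    - [0,0,0]
    - [0,0,0]

```text
time: 9.95
tool_pos: [446.8, -115.9, 148.6]
tcp_rot: [-3.14, -0.001, 1.702]
contact_force: [-0.7, -0.4, -5.0]
grip_width: 27.9
```

Call:
carry_out:
  xyz:
    - [0,0,0.2]
    - [0,0,0.4]
    - [0,0,0.4]
    - [0,0,0.2]
    - [0,0,0]
  dr:
    - [0,0,0]
    - [0,0,0]
    - [0,0,0]
    - [0,0,0]
    - [0,0,0]

```text
time: 10.58
tool_pos: [447.2, -112.7, 76.5]
tcp_rot: [-3.14, -0.001, 1.705]
contact_force: [-0.1, -0.1, -4.1]
grip_width: 27.8
```

Run:
```python
from h import *
delta([447.4,-114.3,53.5])
d=snap('side','d8');c=snap('wrist','w8');s=snap('scene','s8')
p=[498.3,-108.3]
for cc,f in((d,0),(c,1),(s,0)):
    for k in range(0,360,30):
        a=np.radians(k);cv2.circle(cc['image'],tuple(int(round(v)) for v in proj(cc,[p[0]+80*np.cos(a),p[1]+80*np.sin(a),30],f)),1,(0,0,255),-1)
cv2.imwrite('pics/m8.png',np.vstack([cv2.resize(c['image'],(480,300)),np.hstack([cv2.resize(d['image'][200:360,300:460],(240,240)),cv2.resize(s['image'][120:280,130:290],(240,240))])]))
```

```text
tcp [ 447.2 -112.7   76.5] rot [-3.140e+00 -1.000e-03  1.705e+00] t 10.57 F [-0.1 -0.1 -4.1] w 27.8
tool delta mm [-1.6  0.  23. ] units [-0.027  0.     0.384]
```

View pics/m8.png

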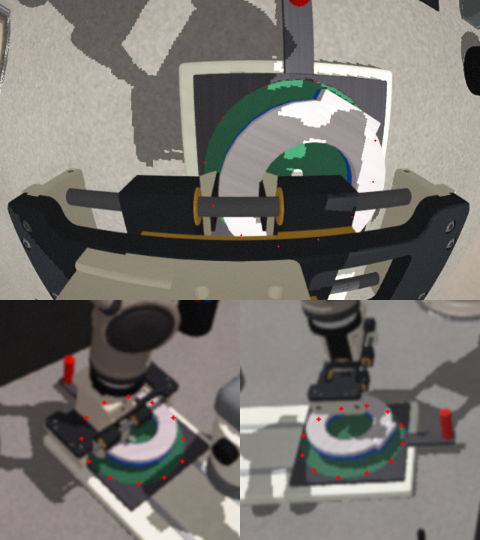

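Call:
carry_out:
  xyz:
    - [-0.025,0,0.15]
    - [0,0,0.12]
    - [0,0,0.06]
    - [0,0,0.04]
    - [0,0,0]
  dr:
    - [0,0,0]
    - [0,0,0]
    - [0,0,0]
    - [0,0,0]
    - [0,0,0]

```text
time: 11.35
tool_pos: [448.0, -115.2, 55.2]
tcp_rot: [-3.142, -0.0, 1.704]
contact_force: [-1.3, -0.3, -2.6]
grip_width: 27.8
```

Call:
carry_out:
  xyz:
    - [0,0,0.02]
    - [0,0,0]
  dr:
    - [0,0,0]
    - [0,0,0]

```text
time: 11.6
tool_pos: [448.1, -115.2, 54.2]
tcp_rot: [3.141, 0.0, 1.704]
contact_force: [-1.2, -0.5, -1.9]
grip_width: 28.2
```

Call:
carry_out:
  xyz:
    - [0,0,0.015]
    - [0,0,0]
  dr:
    - [0,0,0]
    - [0,0,0]

```text
time: 11.85
tool_pos: [448.1, -115.2, 54.0]
tcp_rot: [3.141, 0.0, 1.705]
contact_force: [-4.2, 0.0, 7.0]
grip_width: 27.7
```

Contact: the upward force is now 7 N, so the ring is on the carriage. I release with a small opening first.

Call:
carry_out:
  xyz:
    - [0,0,0]
    - [0,0,0]
    - [0,0,0]
    - [0,0,0]
    - [0,0,0]
  dr:
    - [0,0,0]
    - [0,0,0]
    - [0,0,0]
    - [0,0,0]
    - [0,0,0]
  gripper: 0.2

```text
time: 12.48
tool_pos: [448.0, -115.1, 53.1]
tcp_rot: [3.142, -0.0, 1.704]
contact_force: [-0.3, -0.5, -0.7]
grip_width: 54.9
```

Call:
carry_out:
  xyz:
    - [0,0,-0.2]
    - [0,0,-0.4]
    - [0,0,-0.7]
    - [0,0,-0.7]
    - [0,0,-0.5]
    - [0,0,0]
  dr:
    - [0,0,0]
    - [0,0,0]
    - [0,0,0]
    - [0,0,0]
    - [0,0,0]
    - [0,0,0]

```text
time: 13.22
tool_pos: [449.1, -115.6, 206.0]
tcp_rot: [3.136, 0.003, 1.704]
contact_force: [0.9, -0.5, -0.6]
grip_width: 55.4
```

Call:
carry_out:
  xyz:
    - [0.5,0,0]
    - [0.9,0.1,0]
    - [0.9,0.1,0]
    - [0.9,0.1,0]
    - [0.5,0,0]
  dr:
    - [0,0,0]
    - [0,0,0]
    - [0,0,0]
    - [0,0,0]
    - [0,0,0]
  gripper: -1

```text
time: 13.85
tool_pos: [435.3, 109.5, 202.4]
tcp_rot: [-3.14, -0.0, 1.706]
contact_force: [0.1, -0.5, -0.1]
grip_width: 9.3
```

Run:
```python
from h import *
d=snap('side','d9');s=snap('scene','s9');c=snap('wrist','w9')
for cc,bx in((d,(350,250,430,330)),(s,(165,180,245,245))):
    try: print(ringc(cc,48,bx))
    except Exception as e: print(e)
delta([473,88,75])
cv2.imwrite('pics/m9.png',np.vstack([cv2.resize(c['image'],(480,300)),np.hstack([cv2.resize(d['image'][200:360,300:460],(240,240)),cv2.resize(s['image'][120:280,130:290],(240,240))])]))
```

```text
[(array([ 496.8, -110.7]), np.float64(64.6), 120), (array([ 496.9, -110.8]), np.float64(36.7), 83)]
[(array([ 477.7, -104.9]), np.float64(86.3), 181), (array([ 501.7, -109. ]), np.float64(36.1), 76)]
tcp [435.5 108.2 202.5] rot [-3.14  -0.     1.707] t 14.0 F [ 0.1  0.2 -0.7] w 0.8
tool delta mm [-25.1  34.6 127.4] units [-0.419  0.577  2.124]
```

View pics/m9.png

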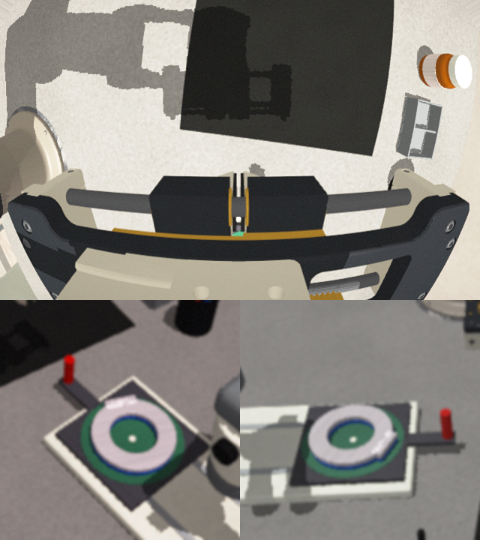

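The ring is about 3 mm from the white dot in both views. Next I go behind the handle.

Call:
carry_out:
  xyz:
    - [-0.2,0.28,0.3]
    - [-0.15,0.28,0.6]
    - [0,0,0.7]
    - [0,0,0.4]
    - [0,0,0.1]
    - [0,0,0]
  dr:
    - [0,0,0]
    - [0,0,0]
    - [0,0,0]
    - [0,0,0]
    - [0,0,0]
    - [0,0,0]

```text
time: 14.75
tool_pos: [472.6, 90.3, 77.3]
tcp_rot: [-3.142, 0.0, 1.704]
contact_force: [0.9, -0.2, 0.4]
grip_width: 0.3
```

Run:
```python
from h import *
o=get_obs();delta([474,62,75])
c=snap('wrist','w10');d=snap('side','d10')
cv2.imwrite('pics/m10.png',np.vstack([cv2.resize(c['image'],(480,300)),cv2.resize(d['image'][160:300,240:464],(480,300))]))
```

```text
tcp [472.6  90.3  77.3] rot [-3.142  0.     1.704] t 14.75 F [ 0.9 -0.2  0.4] w 0.3
tool delta mm [-28.2  -2.3   2.3] units [-0.47  -0.039  0.039]
```

View pics/m10.png

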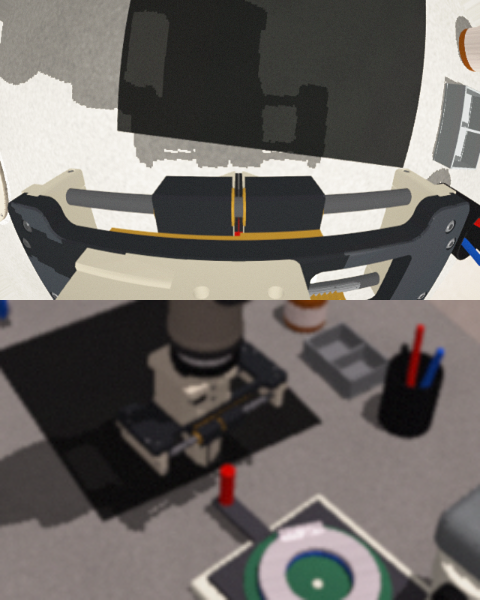

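Call:
carry_out:
  xyz:
    - [-0.2,-0.04,0]
    - [-0.15,0,0]
    - [-0.1,0,0]
    - [-0.1,0,0]
    - [-0.15,0,0]
    - [-0.15,0,0]
    - [-0.15,0,0]
    - [-0.15,0,0]
  dr:
    - [0,0,0]
    - [0,0,0]
    - [0,0,0]
    - [0,0,0]
    - [0,0,0]
    - [0,0,0]
    - [0,0,0]
    - [0,0,0]

```text
time: 15.85
tool_pos: [479.3, 21.7, 77.1]
tcp_rot: [3.142, -0.0, 1.704]
contact_force: [1.1, 3.3, 0.6]
grip_width: 0.4
```

Call:
carry_out:
  xyz:
    - [-0.2,0,0]
    - [-0.2,0,0]
    - [-0.2,0,0]
    - [-0.2,0,0]
    - [-0.2,0,0]
    - [-0.2,0,0]
    - [-0.15,0,0]
    - [-0.1,0,0]
  dr:
    - [0,0,0]
    - [0,0,0]
    - [0,0,0]
    - [0,0,0]
    - [0,0,0]
    - [0,0,0]
    - [0,0,0]
    - [0,0,0]

```text
time: 16.85
tool_pos: [490.9, -64.6, 77.2]
tcp_rot: [3.141, 0.0, 1.704]
contact_force: [2.7, 3.5, -0.0]
grip_width: 0.1
```

Run:
```python
from h import *
delta([495,-95,77])
c=snap('scene','s11');d=snap('side','d11')
cv2.imwrite('pics/m11.png',np.vstack([cv2.resize(c['image'][80:280,20:340],(480,300)),cv2.resize(d['image'][160:360,290:610],(480,300))]))
```

```text
tcp [490.9 -64.6  77.2] rot [3.141 0.    1.704] t 16.85 F [ 2.7  3.5 -0. ] w 0.1
tool delta mm [-30.7  -0.    0.2] units [-0.511 -0.     0.004]
```

View pics/m11.png

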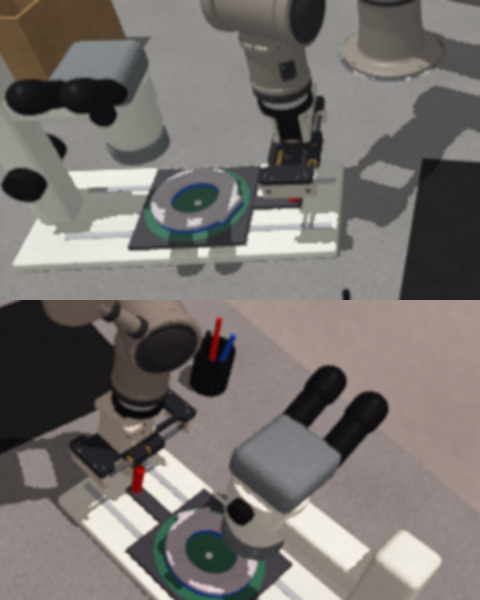

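Call:
carry_out:
  xyz:
    - [-0.12,0,0]
    - [-0.12,0,0]
    - [-0.1,0,0]
    - [-0.05,0,0]
  dr:
    - [0,0,0]
    - [0,0,0]
    - [0,0,0]
    - [0,0,0]

```text
time: 17.45
tool_pos: [493.7, -87.6, 77.0]
tcp_rot: [-3.141, -0.0, 1.704]
contact_force: [-0.4, 1.8, -0.1]
grip_width: 0.1
```

Call:
carry_out:
  xyz:
    - [-0.05,0,0]
    - [-0.05,0,0]
  dr:
    - [0,0,0]
    - [0,0,0]

```text
time: 17.7
tool_pos: [494.6, -93.2, 77.0]
tcp_rot: [-3.141, -0.0, 1.705]
contact_force: [-0.1, 2.1, -0.7]
grip_width: 0.5
```

Call:
carry_out:
  xyz:
    - [-0.05,0,0]
    - [-0.05,0,0]
  dr:
    - [0,0,0]
    - [0,0,0]

```text
time: 17.95
tool_pos: [495.4, -99.1, 77.0]
tcp_rot: [-3.141, -0.0, 1.705]
contact_force: [-0.8, 1.7, -1.3]
grip_width: 0.4
```

Call:
carry_out:
  xyz:
    - [-0.05,0,0]
    - [-0.05,0,0]
  dr:
    - [0,0,0]
    - [0,0,0]

```text
time: 18.2
tool_pos: [496.3, -105.2, 77.1]
tcp_rot: [3.142, -0.0, 1.704]
contact_force: [-0.7, 2.3, -2.2]
grip_width: 0.7
```

Run:
```python
from h import *
delta([495,-95,77])
for n in('scene','side'):
    c=snap(n,n+'12');h=cv2.cvtColor(c['image'],cv2.COLOR_BGR2HSV)
    r=(((h[...,0]<6)|(h[...,0]>174))&(h[...,1]>150)&(h[...,2]>80)).astype(np.uint8)
    k,l,st,ce=cv2.connectedComponentsWithStats(r)
    print(n,[(st[i].tolist()) for i in range(1,k) if st[i][4]>15])
```

```text
tcp [ 496.3 -105.2   77.1] rot [ 3.142 -0.     1.704] t 18.2 F [-0.7  2.3 -2.2] w 0.7
tool delta mm [10.3  0.1  0.1] units [0.171 0.001 0.001]
scene [[253, 291, 6, 24, 131]]
side [[433, 172, 5, 13, 35], [390, 282, 9, 19, 116]]
```

Call:
carry_out:
  xyz:
    - [-0.05,0,0]
    - [-0.05,0,0]
  dr:
    - [0,0,0]
    - [0,0,0]

```text
time: 18.55
tool_pos: [497.4, -111.1, 77.3]
tcp_rot: [3.141, 0.0, 1.705]
contact_force: [1.5, 2.5, 0.1]
grip_width: 0.6
```

Run:
```python
from h import *
print(onz(ld('side12'),394,283.5,85).round(1))
```

```text
[ 495.7 -124.8   85. ]
```

Call:
carry_out:
  xyz:
    - [-0.03,0,0]
    - [-0.03,0,0]
    - [0,0,0]
  dr:
    - [0,0,0]
    - [0,0,0]
    - [0,0,0]

```text
time: 18.92
tool_pos: [497.6, -112.7, 77.3]
tcp_rot: [3.141, -0.003, 1.704]
contact_force: [1.6, 12.6, 2.8]
grip_width: 0.1
```

Call:
carry_out:
  xyz:
    - [-0.03,0,0]
    - [0,0,0]
  dr:
    - [0,0,0]
    - [0,0,0]

```text
time: 19.18
tool_pos: [497.6, -112.9, 77.2]
tcp_rot: [-3.142, -0.005, 1.704]
contact_force: [1.8, 19.2, 4.1]
grip_width: 0.4
```

Call:
carry_out:
  xyz:
    - [0.3,0,0]
    - [0.6,0,0]
    - [0.7,0,0]
    - [0.3,0,-0.5]
    - [0,0,-0.5]
    - [0,0,0]
  dr:
    - [0,0,0]
    - [0,0,0]
    - [0,0,0]
    - [0,0,0]
    - [0,0,0]
    - [0,0,0]

```text
time: 19.92
tool_pos: [483.9, -3.3, 139.2]
tcp_rot: [3.137, 0.002, 1.705]
contact_force: [1.0, 0.1, 0.4]
grip_width: 0.5
```

Run:
```python
from h import *
delta([495,-95,77])
o=[]
for n in('scene','side'):
    c=snap(n,n+'13');h=cv2.cvtColor(c['image'],cv2.COLOR_BGR2HSV)
    r=(((h[...,0]<6)|(h[...,0]>174))&(h[...,1]>150)&(h[...,2]>80)).astype(np.uint8)
    k,l,st,ce=cv2.connectedComponentsWithStats(r)
    print(n,[(st[i].tolist(),onz(c,st[i][0]+st[i][2]/2-.5,st[i][1]+1.5,85).round(1)) for i in range(1,k) if st[i][4]>15])
    o.append(cv2.resize(c['image'],(480,300)))
cv2.imwrite('pics/m13.png',np.vstack(o))
```

```text
tcp [483.9  -3.3 139.2] rot [3.137e+00 2.000e-03 1.705e+00] t 19.93 F [1.  0.1 0.4] w 0.5
tool delta mm [-92.2  -1.6  62.4] units [-1.536 -0.027  1.039]
scene [([188, 196, 11, 20, 110], array([ 505.7, -124.6,   85. ])), ([253, 291, 6, 24, 129], array([743.1,  66.2,  85. ]))]
side [([430, 172, 8, 28, 97], array([811.8, 117.1,  85. ])), ([392, 283, 9, 20, 115], array([ 497.9, -129.2,   85. ]))]
```

View pics/m13.png

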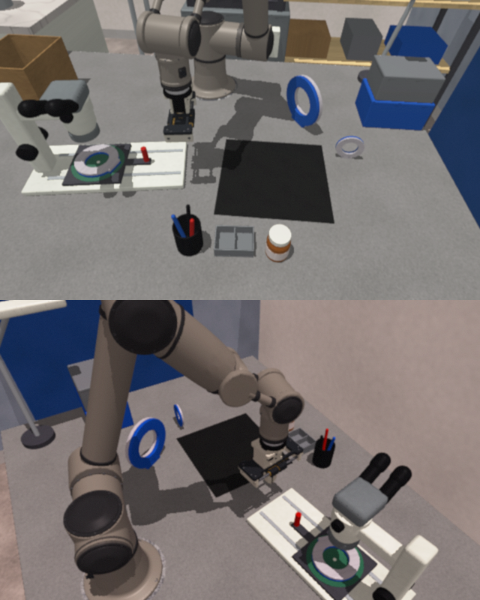

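Run:
```python
from h import *
o=[]
for n,b in(('scene13',(10,90,260,270)),('side13',(320,230,560,400))):
    c=ld(n)
    for q in [(0,0)]:
        m=np.array([498.3,-108.3,30])+np.array([.14,-.99,0])*175
        print(n,'predicted mark',np.round(proj(c,m),1))
    im=c['image'][b[1]:b[3],b[0]:b[2]]; o.append(cv2.resize(im,None,fx=3,fy=3,interpolation=cv2.INTER_CUBIC)); print(o[-1].shape,b)
cv2.imwrite('pics/a13.png',o[0]);cv2.imwrite('pics/b13.png',o[1])
```

```text
scene13 predicted mark [130.5 214.7]
(540, 750, 3) (10, 90, 260, 270)
side13 predicted mark [446.1 346.3]
(510, 720, 3) (320, 230, 560, 400)
```

View pics/a13.png

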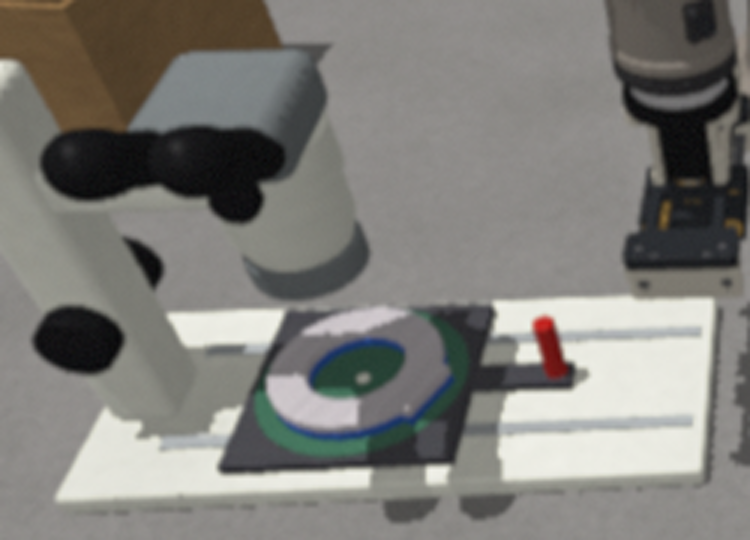

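View pics/b13.png

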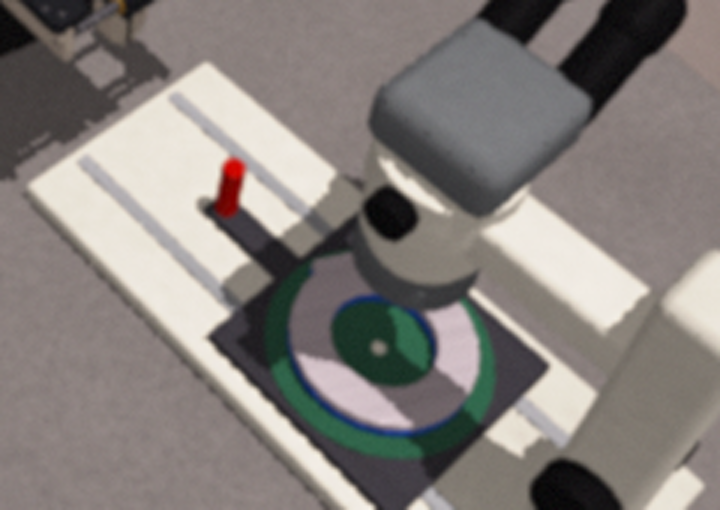

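Run:
```python
from h import *
s=ld('scene13');d=ld('side13')
S=lambda x,y,z:onz(s,x/3+10,y/3+90,z)[:2].round(1)
D=lambda x,y,z:onz(d,x/3+320,y/3+230,z)[:2].round(1)
print('stand near corners scene',S(718,297,20),S(705,472,20),'far',S(60,493,20)); print('side',D(30,188,20),D(207,63,20))
print('dot',S(363,378,30),D(379,348,30))
# ring: pixel coords of ring top-face bore edge extremes / outer
for nm,f,pts in (('scene',S,[(267,393),(448,362),(310,375),(405,352)]),('side',D,[(288,335),(482,345),(331,325),(436,345)])):
    pass
def fit(c,box,mode):
    x0,y0,x1,y1=box;h=cv2.cvtColor(c['image'],cv2.COLOR_BGR2HSV)
    m=((h[...,1]<70)&(h[...,2]>75)).astype(np.uint8);q=np.zeros_like(m);q[y0:y1,x0:x1]=m[y0:y1,x0:x1]
    cs,hi=cv2.findContours(q,cv2.RETR_CCOMP,1)
    hs=[cs[i] for i in range(len(cs)) if hi[0][i][3]>=0]; hs.sort(key=cv2.contourArea)
    for cc in hs[-1:]:
        P=np.array([onz(c,*p,48)[:2] for p in cc[:,0]])
        for _ in range(4):
            A=np.c_[2*P,np.ones(len(P))];x=np.linalg.lstsq(A,(P**2).sum(1),rcond=None)[0];r=np.sqrt(x[2]+x[0]**2+x[1]**2)
            e=abs(np.hypot(*(P-x[:2]).T)-r);P=P[e<max(2,np.percentile(e,85))]
        print(mode,x[:2].round(1),r.round(1),len(P))
fit(s,(95,190,162,238),'scene');fit(d,(412,315,485,378),'side')
```

```text
stand near corners scene [396.1 -23. ] [587.5   6.2] far [ 650.4 -456.7]
side [384.7 -35.9] [578.2  -4.5]
dot [ 526.7 -278.8] [ 523.8 -281.2]
scene [ 529.8 -277.6] 33.5 58
```

Run:
```python
from h import *
d=ld('side13');D=lambda x,y,z:onz(d,x/3+320,y/3+230,z)[:2]
h=cv2.cvtColor(d['image'],cv2.COLOR_BGR2HSV)
# non-alu region inside the bore, grown from the dot, dot included
m=((h[...,1]>90)).astype(np.uint8);m[344:349,443:450]=1
q=np.zeros_like(m);q[325:362,428:468]=m[325:362,428:468]
n,l=cv2.connectedComponents(q);cc=cv2.findContours((l==l[346,446]).astype(np.uint8),0,1)[0][0]
print(cv2.boundingRect(cc),cv2.contourArea(cc))
P=np.array([onz(d,*p,48)[:2] for p in cc[:,0]],np.float32);print('bore',cv2.minEnclosingCircle(P))
pts=[(288,335),(482,345),(375,255),(395,434)]
o=get_obs();print(o['time'],o['tool_pos'],o['contact_force'])
# outer edge points of aluminium face in crop
Q=np.array([D(x,y,48) for x,y in[(288,325),(480,345),(350,258),(330,405),(470,385),(405,428)]])
A=np.c_[2*Q,np.ones(6)];x=np.linalg.lstsq(A,(Q**2).sum(1),rcond=None)[0];print('outer',x[:2],np.sqrt(x[2]+x[0]**2+x[1]**2))
```

```text
(431, 328, 34, 30) 710.0
bore ((523.16357421875, -280.83856201171875), 34.70038986206055)
20.025 [482.43266403  -3.43978047 136.94964461] [-0.69887202  0.34349661 -0.78994475]
outer [ 521.42946868 -282.4397243 ] 65.01979403180853
```

The ring is within about 3 mm of the dot in both views and the carriage is against its stop. The arm is clear and touches nothing, so I hand the job in.

```bash
python3 -c "
from h import *
print(close_job())"
```

```text
the job is handed in; nothing more can be done
None
```

I tipped the middle-sized ring onto its blue side with a slow push. I then lifted it by the rim, set it down aluminium side up on the green disc, and pushed the carriage home by its handle. The job was handed in at about 20 s; no verdict was reported.

**Last checks**
- **Ring:** its centre was 1–3 mm from the disc's white dot in both the scene and side views. It lay aluminium side up and the fingers were clear of it.
- **Carriage:** it moved about 172–175 mm, then stopped dead while the push rose to 19 N, well above the 2–5 N it takes to slide. I take that as the stop. The joint value can't be read directly.
- **Home position:** the dot came out about 269 mm from the stand's near edge, against 270 mm expected at home. The two views read 273 mm and 265 mm, so this check is only good to a few millimetres.
- **Surroundings:** the jar, tray and pen cup look untouched in the last pictures, and I never went near them. The arm stayed clear of the microscope and ended about 130 mm back from the handle.

**Disagreements:** the scene and side cameras differed by up to 6 mm on the mat and the lying ring. I used their mean, and the wrist camera agreed with it.

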